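Size an unmarked spacer bush in the gauge bar

TASK

The spacer bush standing alone on the plywood offcut has no size mark: find its size with the gauge bar. Try it upright, foot first, against the pockets one after the other from the smallest upward, pressing only gently, until you reach the first one that it enters; push it fully home there, let go and leave it standing in that pocket so that the size can be read. Leave the bushes in the tray and the other things on the bench where they are.

Things in the scene. Friction and masses are not known exactly. Their poses are not given: they have to be found in the camera images.
- gauge: Gauge bar: a bare aluminium bar 290 x 64 x 24 mm screwed flat to the bench, with five round blind pockets in a row along its length, their diameters growing in steps of 4 mm from one end to the other; one to five small dark punch marks beside each pocket count the size. Origin at the centre of its underside, z up, x along the bar from the smallest pocket towards the largest. It lies at any yaw. It must not be pressed harder than 40 N.
- pocket_1 (a point): Centre of the mouth (level with the bar's top face, 24 mm above the bench) of the smallest pocket, 25 mm in diameter. Every pocket is 14 mm deep with a flat floor, and the pockets are 54 mm apart; the axis of each is vertical.
- pocket_2 (a point): Centre of the mouth of the second pocket, 29 mm in diameter, 14 mm deep.
- pocket_3 (a point): Centre of the mouth of the third pocket, 33 mm in diameter, 14 mm deep.
- pocket_4 (a point): Centre of the mouth of the fourth pocket, 37 mm in diameter, 14 mm deep.
- pocket_5 (a point): Centre of the mouth of the largest pocket, 41 mm in diameter, 14 mm deep.
- offcut: Square plywood offcut 95 x 95 x 5 mm lying fixed on the bench; the bush to be sized stands on it. Origin at the centre of its underside.
- tray: Low grey plastic parts tray 150 x 85 mm, walls 22 mm high, floor and walls 5 mm thick, fixed; the two other bushes stand in it and stay there. Origin at the centre of its underside, x along its length.
- bush_a_mid (a point): One of three look-alike aluminium spacer bushes: upright tube 60 mm tall, wall 6 mm, ends chamfered 1.5 mm, outer diameter between 26 and 40 mm and about 1 mm less than its own pocket's; which one stands on the offcut varies. Point on its axis half-way up (30 mm above the foot), z along the axis. Seated it stands 46 mm out of the bar: grip its upper half. About 0.1 kg.
- bush_b_mid (a point): One of three look-alike aluminium spacer bushes: upright tube 60 mm tall, wall 6 mm, ends chamfered 1.5 mm, outer diameter between 26 and 40 mm and about 1 mm less than its own pocket's; which one stands on the offcut varies. Point on its axis half-way up (30 mm above the foot), z along the axis. Seated it stands 46 mm out of the bar: grip its upper half. About 0.1 kg.
- bush_c_mid (a point): One of three look-alike aluminium spacer bushes: upright tube 60 mm tall, wall 6 mm, ends chamfered 1.5 mm, outer diameter between 26 and 40 mm and about 1 mm less than its own pocket's; which one stands on the offcut varies. Point on its axis half-way up (30 mm above the foot), z along the axis. Seated it stands 46 mm out of the bar: grip its upper half. About 0.1 kg.
- bottle_mid (a point): Small clear hand-cleaner bottle with a white cap, 42 mm in diameter and 98 mm tall, standing beyond the bar; the point is half-way up. Not to be moved.
- stapler_mid (a point): Black desk stapler 140 x 34 x 48 mm lying beyond the bar; the point is half-way up, x along its length. Not to be moved.
Mind the look-alikes: they are no part of the job. What is shaped like the part that bears bush_b_mid but pink or purple is not meant.

How it is judged:
On the way, in this order (a step that is already met when the one before it is completed fails the run):
1. The bush is pressed lightly on the mouth of the smallest pocket (upright, within 6 mm of its centre, over 1 N) (((horizontal distance between bush_a_mid and pocket_1 below 0.006 m and z of bush_a_mid in the frame of gauge below 0.058 m and contact force between bush_a and gauge above 1 N and angle between bush_a_mid's own z axis and vertical below 0.2 rad) or (horizontal distance between bush_b_mid and pocket_1 below 0.006 m and z of bush_b_mid in the frame of gauge below 0.058 m and contact force between bush_b and gauge above 1 N and angle between bush_b_mid's own z axis and vertical below 0.2 rad) or (horizontal distance between bush_c_mid and pocket_1 below 0.006 m and z of bush_c_mid in the frame of gauge below 0.058 m and contact force between bush_c and gauge above 1 N and angle between bush_c_mid's own z axis and vertical below 0.2 rad))), for 0.05 s.
2. It is then tried in the second pocket: pressed lightly on its mouth, or brought to the mouth if it is the size that enters (((horizontal distance between bush_c_mid and pocket_2 below 0.006 m and z of bush_c_mid in the frame of gauge below 0.057 m) or (horizontal distance between bush_a_mid and pocket_2 below 0.006 m and z of bush_a_mid in the frame of gauge below 0.058 m and contact force between bush_a and gauge above 1 N and angle between bush_a_mid's own z axis and vertical below 0.2 rad) or (horizontal distance between bush_b_mid and pocket_2 below 0.006 m and z of bush_b_mid in the frame of gauge below 0.058 m and contact force between bush_b and gauge above 1 N and angle between bush_b_mid's own z axis and vertical below 0.2 rad))), for 0.05 s.
3. It is seated in the second pocket if it is that size; otherwise it is tried in the third: pressed lightly on its mouth, or brought to the mouth if it is the size that enters (((horizontal distance between bush_c_mid and pocket_2 below 0.003 m and z of bush_c_mid in the frame of gauge below 0.042 m and angle between bush_c_mid's own z axis and vertical below 0.08 rad) or (horizontal distance between bush_a_mid and pocket_3 below 0.006 m and z of bush_a_mid in the frame of gauge below 0.057 m) or (horizontal distance between bush_b_mid and pocket_3 below 0.006 m and z of bush_b_mid in the frame of gauge below 0.058 m and contact force between bush_b and gauge above 1 N and angle between bush_b_mid's own z axis and vertical below 0.2 rad))), for 0.05 s.
At the end, for the whole second after the job is handed in: The bush from the offcut stands released and at rest in the smallest pocket it enters, fully home (foot within 2 mm of the floor, within 3 mm of the centre, tilt under 0.08 rad); no bush within 80 mm of the offcut's centre; the two others within 30 mm of their starts ((((horizontal distance between bush_a_mid and pocket_3 below 0.003 m and z of bush_a_mid in the frame of gauge below 0.042 m and angle between bush_a_mid's own z axis and vertical below 0.08 rad) and linear speed of bush_a below 0.01 m/s and horizontal distance between each of bush_a_mid, bush_b_mid, bush_c_mid and offcut above 0.08 m and distance of each of bush_b_mid, bush_c_mid from where it was at the start of the episode below 0.03 m) or ((horizontal distance between bush_b_mid and pocket_4 below 0.003 m and z of bush_b_mid in the frame of gauge below 0.042 m and angle between bush_b_mid's own z axis and vertical below 0.08 rad) and linear speed of bush_b below 0.01 m/s and horizontal distance between each of bush_b_mid, bush_a_mid, bush_c_mid and offcut above 0.08 m and distance of each of bush_a_mid, bush_c_mid from where it was at the start of the episode below 0.03 m) or ((horizontal distance between bush_c_mid and pocket_2 below 0.003 m and z of bush_c_mid in the frame of gauge below 0.042 m and angle between bush_c_mid's own z axis and vertical below 0.08 rad) and linear speed of bush_c below 0.01 m/s and horizontal distance between each of bush_c_mid, bush_a_mid, bush_b_mid and offcut above 0.08 m and distance of each of bush_a_mid, bush_b_mid from where it was at the start of the episode below 0.03 m))); the robot touches nothing.
It fails at once if The gauge bar is pressed or struck with more than 40 N (contact force between gauge and anything else above 40 N).
It fails at once if More than one bush is moved (over 30 mm) (distance of each of bush_a_mid, bush_b_mid from where it was at the start of the episode above 0.03 m or distance of each of bush_a_mid, bush_c_mid from where it was at the start of the episode above 0.03 m or distance of each of bush_b_mid, bush_c_mid from where it was at the start of the episode above 0.03 m).
It fails at once if The bottle or the stapler is moved (over 30 mm) (distance of any of bottle_mid, stapler_mid from where it was at the start of the episode above 0.03 m).
It also fails if it takes over 70 s, if anything falls off the work surface, if the arm or the gripper's body presses on something with over 40 N, if the wrist force passes 120 N, or if a joint passes its speed limit or range.

ROBOT

A 7-joint arm with a two-finger parallel gripper is mounted at the origin on the work surface. World frame = base frame: x ahead of the robot, y to its left, z up, the work surface at z = 0. Lengths are in m, angles in rad, forces in N, time in s.
With the tool pointing down it reaches from about 0.425 to 0.925 m from the base axis. Payload 6.8 kg.
Tool frame: the origin (TCP) lies midway between the tips of the shut fingers; the grasp point (between the pads) lies manip.grip_depth behind it (manip.grip_depth is the distance from the TCP to the grasp point, in m); z points along the fingers, y is the line along which they close (so a half turn about z gives the same grasp; the last joint's range is limited). The gripper opens to 88 mm and grips with 3 to 60 N. Pads are 20 mm wide; open, the fingers measure 115 mm over their backs; the gripper's body (75 mm by 178 mm) begins 61 mm behind the grasp point.
Start: joints at [1.042, 0.477, 0.022, 1.555, -0.011, 1.109, -0.083], TCP at [0.276, -0.616, 0.223] pointing down, gripper open.
Joint ranges: [-2.96, 2.96], [-0.34, 2.1], [-1.41, 1.46], [0.24, 2.44], [-1.37, 4.51], [0.17, 1.92], [-2.96, 2.96]. Speed limits (rad/s): [2.39, 2.39, 3.14, 3.14, 3.14, 3.14, 3.14].

INTERFACE

Orientations are given as a unit quaternion [w, x, y, z].
In Python, from rig import telemetry, vision, ticket, manip gives the robot as it stands.
- The arm moves only by the tool jog_arm, never from a script. Its argument "steps" is a list of rows, each an object with "gripper": the gripper command: -1 is shut, 1 is fully open, values between are in proportion; "xyz": the shift along the tool's x, y, z in m, a list of three; "dr": the turn, a rotation vector about the tool's x, y, z in degrees, a list of three. In form: [{"gripper": gripper, "xyz": [x, y, z], "dr": [rx, ry, rz]}, ...]. A call has 1 to 5 rows; each row shifts and turns the commanded pose from where the row before left it, along the tool's axes as they then stand; what a row does not reach is not made up. A row lasts 1/8 s, in which the tool goes at most 62.5 mm and 10.7 degrees, less where a joint would pass 70% of its speed; a pose out of reach is approached as far as the arm can. A call is refused whole if a number of a shift passes 0.0625 or a number of a turn 10.7, either way. A call with a gripper value outside its range is refused whole. The fingers move at their own pace and stop on an object; the grip force is fixed at half the most. Time passes only in rows, so rows that do not move let the fingers close. It gives the time, the measured TCP pose, the force, the opening and the grip force at its end, in the units of the state.
- telemetry.sense(): the state, without advancing time (a new reading comes with each control period).
- vision.capture(name): name is "side" or "top" or "wrist"; returns the picture (480x640x3 uint8, red, green, blue); there is no depth.
- vision.camera_model(name): a dict with "vfov" (degrees; the focal length in pixels is half the picture's height over the tangent of half this angle, whatever the lens; pixels are square), "cx", "cy" (the principal point, pixels), "eye" and "attitude" of the camera in the world; the wrist camera has in their place "mount" (4x4, takes a point from camera to tool coordinates, whose origin is the TCP and whose axes are the flange's). Camera axes: x right, y down, z forward; pixel columns grow to the right and rows downward; lengths in m; the calibration is good to about 2 mm. The wrist camera is an equidistant fisheye: a pixel r from the principal point sees the ray r / f radians off the axis. A picture is of the moment at which its call begins: read the wrist's pose just before it. camera_model takes no time and is no camera call.
- ticket.hand_in(): hands the job in; it is judged then, once.
The state is a dict: "clock": time; "qpos": joint angles; "dq": joint speeds; "tau": joint torques, N m; "tool_pos": TCP position; "orientation": TCP orientation; "wrist_force": force on the tool from outside, world axes, zero at the start; "ft_torque": the same for the moment, N m; "grip_width": finger opening in m; "finger_force": force on a finger pad.
Only numpy, scipy, OpenCV 4.12 (cv2) and the standard library are available. Lean on these libraries where they do the work, as an engineer would, in place of code of your own. Each camera call takes 0.05 s, during which the arm holds its last target. There are 200 camera calls.

## Working session

There is one attempt and no reset: what is moved stays moved. The work goes in short steps, Python scripts to look and compute and a tool call to move; the robot and the scene stay as the last step left them, time stands still between calls to the robot, and variables do not carry over. Pictures are saved under pics/ and viewed, at most 10 in all, crops included, and the job is handed in when it is done.

Besides the shell and the picture viewer there is one more tool, called after "Request:" in YAML: its name, and indented under it one key for each argument. jog_arm: Moves the arm, as the interface text tells. Its arguments: {"type":"object","properties":{"steps":{"type":"array"}},"required":["steps"]}

```bash
mkdir -p pics; ls; python3 - <<'E'
from rig import telemetry, vision, manip
import cv2
print(telemetry.sense()); print(manip.grip_depth)
for n in ("top","side","wrist"):
    print(n, vision.camera_model(n))
    cv2.imwrite(f"pics/{n}0.png", vision.capture(n)[:,:,::-1])
E
```

```text
pics
{'clock': 0.0, 'qpos': array([ 1.04188248,  0.47780983,  0.02233333,  1.55640466, -0.01149801,
        1.10927932, -0.08310397]), 'dq': array([ 4.44642401e-04, -4.75010502e-05,  9.80019547e-04, -9.68429108e-04,
        1.11920853e-03, -1.55251167e-03, -9.31491592e-04]), 'tau': array([-1.16053245e-03, -5.82839763e+01,  1.53423909e+00, -2.72605741e+01,
       -5.43117709e-02,  1.69833109e-02,  2.13154199e-04]), 'tool_pos': array([ 0.2754951 , -0.61558807,  0.22169483]), 'orientation': array([-8.51027548e-04,  9.77943044e-01,  2.08869858e-01, -2.48375962e-04]), 'wrist_force': array([ 0.86469632,  0.90293167, -0.16059254]), 'ft_torque': array([ 0.00758414, -0.00190445, -0.03707518]), 'finger_force': 0.0, 'grip_width': 0.08765997587714654}
0.0187
top {'vfov': 45.27178214087155, 'cx': 325.1544134062039, 'cy': 248.51159146653757, 'eye': array([0.47504341, 0.03229451, 1.26730879]), 'attitude': array([ 0.02962174, -0.69784389,  0.71486589, -0.03321453])}
side {'vfov': 50.1958761635421, 'cx': 312.67444075063844, 'cy': 235.59187067424762, 'eye': array([0.01771976, 0.53149139, 0.56122135]), 'attitude': array([ 0.18815274, -0.35942976,  0.79963585, -0.44270905])}
wrist {'vfov': 65.70646984690485, 'cx': 312.8680191602069, 'cy': 244.97142341679742, 'mount': array([[ 6.12595932e-04, -9.69388481e-01, -2.45531255e-01,
         6.71289315e-02],
       [ 9.99999790e-01,  5.41596596e-04,  3.56689016e-04,
         4.21163765e-04],
       [-2.12791331e-04, -2.45531422e-01,  9.69388609e-01,
        -1.62408251e-01],
       [ 0.00000000e+00,  0.00000000e+00,  0.00000000e+00,
         1.00000000e+00]])}
```

View pics/top0.png

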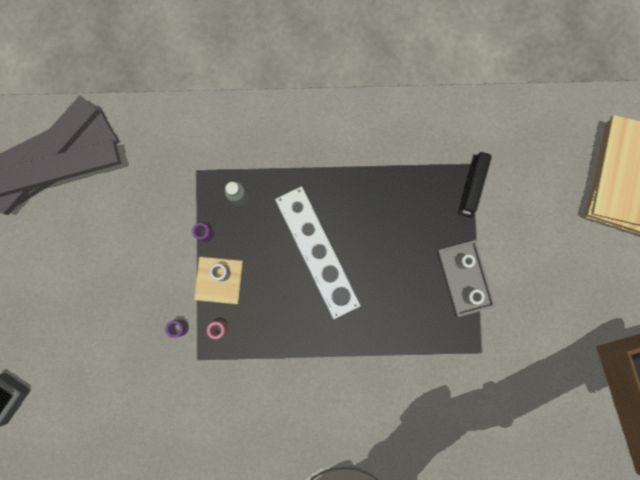

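View pics/side0.png

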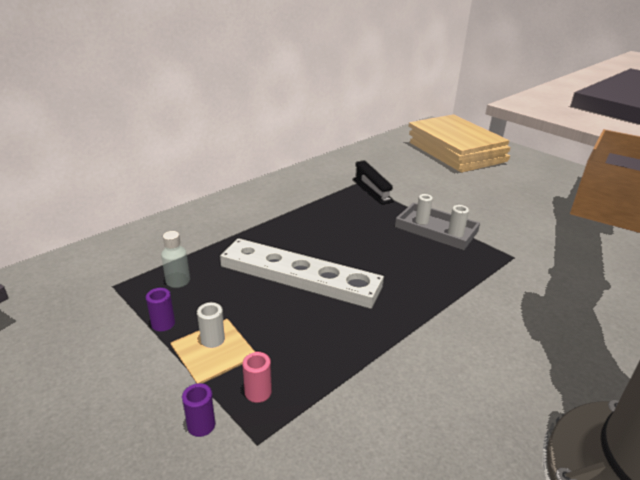

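The top view shows the bar with pocket 1 at (297,207) and pocket 5 at (341,296). The target bush is at (219,271) on the offcut, the tray is at (467,278), and the pink and purple decoys surround the offcut.

```bash
cat > h.py <<'E'
import numpy as np, cv2
from scipy.spatial.transform import Rotation as R
from rig import telemetry, vision, manip
def rot(q): return R.from_quat(np.r_[q[1:],q[0]]).as_matrix()
def cam(name, st=None):
    m=vision.camera_model(name); f=240/np.tan(np.radians(m['vfov']/2))
    if name=='wrist':
        T=rot(st['orientation']); M=m['mount']
        return m,f,T@M[:3,3]+st['tool_pos'],T@M[:3,:3]
    return m,f,m['eye'],rot(m['attitude'])
def onplane(name,uv,z,st=None):
    m,f,e,A=cam(name,st); uv=np.atleast_2d(uv).astype(float)
    d=(uv-[m['cx'],m['cy']])/f
    if name=='wrist':
        r=np.linalg.norm(d,axis=1)+1e-12
        v=np.c_[d*(np.sin(r)/r)[:,None],np.cos(r)]
    else: v=np.c_[d,np.ones(len(d))]
    w=v@A.T
    return e+w*((z-e[2])/w[:,2])[:,None]
E
python3 - <<'E'
from h import *
im=cv2.imread('pics/top0.png'); g=cv2.cvtColor(im,cv2.COLOR_BGR2GRAY); hsv=cv2.cvtColor(im,cv2.COLOR_BGR2HSV)
# bar
m=((hsv[:,:,2]>150)&(hsv[:,:,1]<40)).astype(np.uint8); m[:160]=0;m[350:]=0;m[:,:265]=0;m[:,380:]=0
c=max(cv2.findContours(m,cv2.RETR_EXTERNAL,cv2.CHAIN_APPROX_NONE)[0],key=cv2.contourArea)
box=cv2.boxPoints(cv2.minAreaRect(c)); print(box); B=onplane('top',box,.024); print(B[:,:2].round(4), B.mean(0).round(4))
print([np.linalg.norm(B[i]-B[i-1]).round(4) for i in range(4)])
fill=np.zeros_like(m); cv2.drawContours(fill,[c],-1,1,-1)
hol=((fill==1)&(g<140)).astype(np.uint8)
for k in cv2.findContours(hol,cv2.RETR_EXTERNAL,cv2.CHAIN_APPROX_NONE)[0]:
    if cv2.contourArea(k)>30:
        M=cv2.moments(k); p=np.array([M['m10'],M['m01']])/M['m00']; print('pocket',p.round(1),cv2.contourArea(k),onplane('top',p,.024)[0,:2].round(4))
# bush tops
for nm,(x0,x1,y0,y1) in dict(t=(205,234,258,285),p=(455,480,250,272),q=(462,490,285,308)).items():
    s=im[y0:y1,x0:x1]; hs=hsv[y0:y1,x0:x1]
    k=((hs[:,:,1]<45)&(hs[:,:,2]>165)).astype(np.uint8)
    cs=cv2.findContours(k,cv2.RETR_EXTERNAL,cv2.CHAIN_APPROX_NONE)[0]; kk=max(cs,key=cv2.contourArea)
    (x,y),r=cv2.minEnclosingCircle(kk); print(nm,x+x0,y+y0,r,onplane('top',[x+x0,y+y0],.065)[0].round(4),'dia mm',2*r/575*1200)
cv2.imwrite('pics/crop0.png',np.vstack([cv2.resize(im[160:330,190:360],None,fx=3.5,fy=3.5,interpolation=cv2.INTER_CUBIC)]))
E
```

```text
[[274.41855 199.02924]
 [301.5577  185.74837]
 [360.23373 305.65155]
 [333.09457 318.93243]]
[[ 0.6969  0.1328]
 [ 0.725   0.0729]
 [ 0.4607 -0.0478]
 [ 0.4337  0.0113]] [0.5791 0.0423 0.024 ]
[np.float64(0.2899), np.float64(0.0661), np.float64(0.2906), np.float64(0.0649)]
pocket [340.7 296.1] 229.5 [ 0.4821 -0.0063]
pocket [329.7 273.4] 183.0 [0.5315 0.0161]
pocket [318.6 251.2] 136.0 [0.5802 0.0389]
pocket [307.8 229. ] 102.0 [0.6293 0.0613]
pocket [297.1 206.7] 74.0 [0.6788 0.0836]
t 217.5224723815918 271.5561800003052 8.572216987609863 [0.5392 0.2508 0.065 ] dia mm 35.779688296110734
p 468.5357141494751 260.7678575515747 6.580766201019287 [ 0.5492 -0.2749  0.065 ] dia mm 27.467545882515285
q 476.8522729873657 296.6136360168457 7.615169525146484 [ 0.474  -0.2887  0.065 ] dia mm 31.785055409307063
```

View pics/crop0.png

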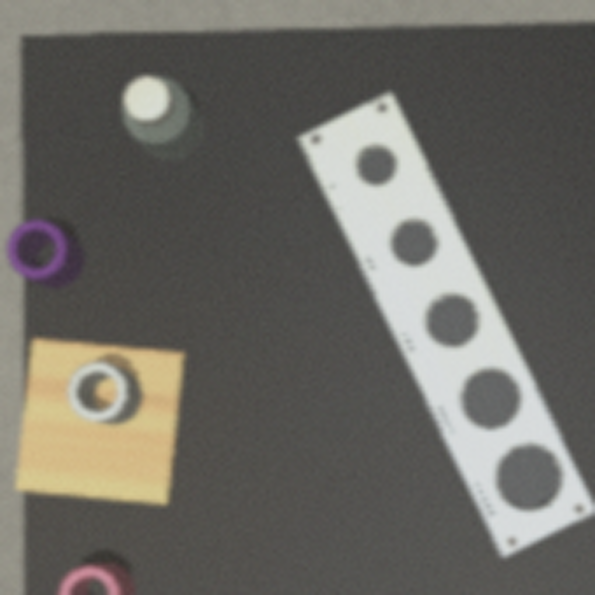

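The crop shows the bush ring centred at about (218.6,271.7) in the full picture, 36 mm across. The tool x axis already lies along the bar, so I keep that orientation and travel to the bush.

Request:
jog_arm:
  steps:
    - {"gripper": 1, "xyz": [0.048, -0.036, 0], "dr": [0, 0, 0]}
    - {"gripper": 1, "xyz": [0.048, -0.036, 0], "dr": [0, 0, 0]}
    - {"gripper": 1, "xyz": [0.048, -0.036, 0], "dr": [0, 0, 0]}
    - {"gripper": 1, "xyz": [0.048, -0.036, 0], "dr": [0, 0, 0]}
    - {"gripper": 1, "xyz": [0.048, -0.036, 0], "dr": [0, 0, 0]}

```text
clock: 0.78
tool_pos: [0.4219, -0.3519, 0.2226]
orientation: [0.0, 0.978, 0.209, -0.0]
wrist_force: [0.6, -0.7, 0.6]
grip_width: 0.0879
finger_force: 0.0
```

Request:
jog_arm:
  steps:
    - {"gripper": 1, "xyz": [0.048, -0.036, 0], "dr": [0, 0, 0]}
    - {"gripper": 1, "xyz": [0.048, -0.036, 0], "dr": [0, 0, 0]}
    - {"gripper": 1, "xyz": [0.048, -0.036, 0], "dr": [0, 0, 0]}
    - {"gripper": 1, "xyz": [0.026, -0.049, 0], "dr": [0, 0, 0]}
    - {"gripper": 1, "xyz": [0.026, -0.049, 0], "dr": [0, 0, 0]}

```text
clock: 1.4
tool_pos: [0.516, -0.0838, 0.2224]
orientation: [-0.0, 0.978, 0.209, -0.0]
wrist_force: [1.2, 0.3, 0.1]
grip_width: 0.0879
finger_force: 0.0
```

Request:
jog_arm:
  steps:
    - {"gripper": 1, "xyz": [0.026, -0.049, 0], "dr": [0, 0, 0]}
    - {"gripper": 1, "xyz": [0.026, -0.049, 0], "dr": [0, 0, 0]}
    - {"gripper": 1, "xyz": [0.026, -0.049, 0], "dr": [0, 0, 0]}
    - {"gripper": 1, "xyz": [0.026, -0.049, 0], "dr": [0, 0, 0]}
    - {"gripper": 1, "xyz": [0, 0, 0], "dr": [0, 0, 0]}

```text
clock: 2.02
tool_pos: [0.5301, 0.1412, 0.2227]
orientation: [-0.001, 0.977, 0.213, 0.0]
wrist_force: [1.1, -1.3, -0.6]
grip_width: 0.0876
finger_force: 0.0
```

Request:
jog_arm:
  steps:
    - {"gripper": 1, "xyz": [0.026, -0.047, 0], "dr": [0, 0, 0]}
    - {"gripper": 1, "xyz": [0.026, -0.047, 0], "dr": [0, 0, 0]}
    - {"gripper": 1, "xyz": [0, 0, 0], "dr": [0, 0, 0]}
    - {"gripper": 1, "xyz": [0, 0, 0], "dr": [0, 0, 0]}

```text
clock: 2.52
tool_pos: [0.5402, 0.2409, 0.2222]
orientation: [0.001, 0.978, 0.208, -0.0]
wrist_force: [0.0, -0.7, -0.3]
grip_width: 0.0876
finger_force: 0.0
```

```bash
python3 - <<'E'
from h import *
st=telemetry.sense(); im=vision.capture('wrist')[:,:,::-1].copy(); cv2.imwrite('pics/w1.png',im)
np.save('w1.npy',np.r_[st['tool_pos'],st['orientation']]); print(st['tool_pos'],st['orientation'])
x=rot(st['orientation']); print(x.round(4))
E
```

```text
[0.54015588 0.24092342 0.22216555] [ 6.80777254e-04  9.78080763e-01  2.08224251e-01 -4.66998252e-04]
[[ 9.133e-01  4.073e-01 -6.000e-04]
 [ 4.073e-01 -9.133e-01 -1.500e-03]
 [-1.200e-03  1.100e-03 -1.000e+00]]
```

View pics/w1.png

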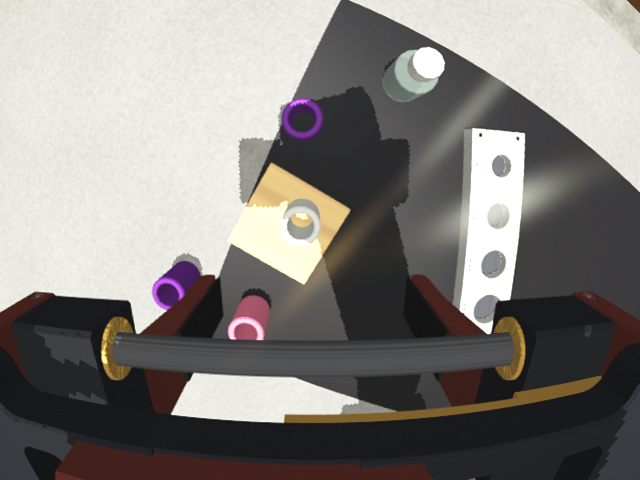

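The wrist view shows the target's ring at about (301,220), pockets 1 to 3 at (501,166), (498,215) and (493,264), and the bottle at (410,75).

```bash
python3 - <<'E'
from h import *
a=np.load('w1.npy'); st=dict(tool_pos=a[:3],orientation=a[3:])
im=cv2.imread('pics/w1.png')
print(onplane('wrist',[[301,219],[320,219],[282,219]],.065,st).round(4))
print(onplane('wrist',[[501,166],[498,215],[493,264]],.024,st).round(4))
cv2.imwrite('pics/w1c.png',cv2.resize(im[190:260,265:340],None,fx=8,fy=8,interpolation=cv2.INTER_CUBIC))
E
```

```text
[[0.5448 0.2536 0.065 ]
 [0.5516 0.2384 0.065 ]
 [0.5381 0.2688 0.065 ]]
[[0.6772 0.0844 0.024 ]
 [0.6293 0.0625 0.024 ]
 [0.5795 0.0396 0.024 ]]
```

View pics/w1c.png

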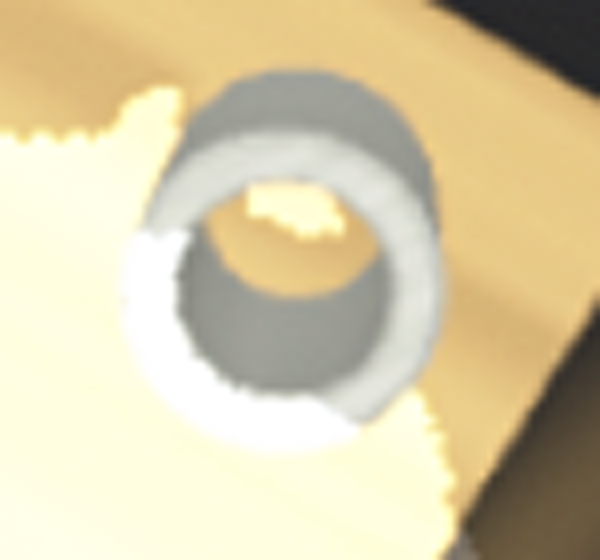

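The crop shows the ring's outer edge spanning x 123–442 and y 130–452, so its centre is at full-picture pixel (299.8,225.9).

```bash
python3 - <<'E'
from h import *
a=np.load('w1.npy'); st=dict(tool_pos=a[:3],orientation=a[3:])
P=onplane('wrist',[[299.8,225.9],[319.8,225.9],[279.8,225.9]],.065,st);print(P.round(4),np.linalg.norm(P[1]-P[2]))
d=P[0]-a[:3]; print('tool', (rot(a[3:]).T@d).round(4))
E
```

```text
[[0.5387 0.2521 0.065 ]
 [0.5459 0.2361 0.065 ]
 [0.5316 0.2681 0.065 ]] 0.03512929076889859
tool [ 0.0034 -0.0109  0.1571]
```

Request:
jog_arm:
  steps:
    - {"gripper": 1, "xyz": [0.003, -0.01, 0.05], "dr": [0, 0, 0]}
    - {"gripper": 1, "xyz": [0, 0, 0.05], "dr": [0, 0, 0]}
    - {"gripper": 1, "xyz": [0, 0, 0.05], "dr": [0, 0, 0]}
    - {"gripper": 1, "xyz": [0, 0, 0.038], "dr": [0, 0, 0]}
    - {"gripper": 1, "xyz": [0, 0, 0], "dr": [0, 0, 0]}

```text
clock: 3.2
tool_pos: [0.5371, 0.2496, 0.0322]
orientation: [0.001, 0.978, 0.208, -0.003]
wrist_force: [0.2, 0.2, 1.0]
grip_width: 0.088
finger_force: 0.0
```

Request:
jog_arm:
  steps:
    - {"gripper": -1, "xyz": [0, 0, 0], "dr": [0, 0, 0]}
    - {"gripper": -1, "xyz": [0, 0, 0], "dr": [0, 0, 0]}
    - {"gripper": -1, "xyz": [0, 0, 0], "dr": [0, 0, 0]}
    - {"gripper": -1, "xyz": [0, 0, 0], "dr": [0, 0, 0]}
    - {"gripper": -1, "xyz": [0, 0, 0], "dr": [0, 0, 0]}

```text
clock: 3.82
tool_pos: [0.5387, 0.2532, 0.0349]
orientation: [-0.0, 0.978, 0.209, 0.0]
wrist_force: [0.1, -1.5, 0.2]
grip_width: 0.0412
finger_force: 0.0
```

Request:
jog_arm:
  steps:
    - {"gripper": -1, "xyz": [0, 0, 0], "dr": [0, 0, 0]}
    - {"gripper": -1, "xyz": [0, 0, 0], "dr": [0, 0, 0]}
    - {"gripper": -1, "xyz": [0, 0, 0], "dr": [0, 0, 0]}
    - {"gripper": -1, "xyz": [0, 0, 0], "dr": [0, 0, 0]}

```text
clock: 4.32
tool_pos: [0.5387, 0.2531, 0.0347]
orientation: [0.0, 0.978, 0.209, 0.0]
wrist_force: [0.3, -0.1, 2.2]
grip_width: 0.0352
finger_force: 30.0
```

Request:
jog_arm:
  steps:
    - {"gripper": -1, "xyz": [0, 0, -0.04], "dr": [0, 0, 0]}
    - {"gripper": -1, "xyz": [0, 0, -0.04], "dr": [0, 0, 0]}
    - {"gripper": -1, "xyz": [0, 0.03, 0], "dr": [0, 0, 0]}
    - {"gripper": -1, "xyz": [0.014, 0.035, 0], "dr": [0, 0, 0]}
    - {"gripper": -1, "xyz": [0.014, 0.035, 0], "dr": [0, 0, 0]}

```text
clock: 4.95
tool_pos: [0.6054, 0.1724, 0.1145]
orientation: [0.0, 0.978, 0.209, -0.0]
wrist_force: [0.3, 1.0, -0.4]
grip_width: 0.0355
finger_force: 30.0
```

Request:
jog_arm:
  steps:
    - {"gripper": -1, "xyz": [0.015, 0.04, 0], "dr": [0, 0, 0]}
    - {"gripper": -1, "xyz": [0.015, 0.04, 0], "dr": [0, 0, 0]}
    - {"gripper": -1, "xyz": [0, 0.03, 0], "dr": [0, 0, 0]}
    - {"gripper": -1, "xyz": [0, 0, 0], "dr": [0, 0, 0]}
    - {"gripper": -1, "xyz": [0, 0, 0], "dr": [0, 0, 0]}

```text
clock: 5.58
tool_pos: [0.6766, 0.0863, 0.1142]
orientation: [-0.001, 0.978, 0.209, -0.0]
wrist_force: [-0.0, 0.0, -1.2]
grip_width: 0.0353
finger_force: 30.0
```

```bash
python3 - <<'E'
from h import *
st=telemetry.sense(); im=vision.capture('wrist')[:,:,::-1].copy(); cv2.imwrite('pics/w2.png',im)
np.save('w2.npy',np.r_[st['tool_pos'],st['orientation']]); print(st['tool_pos'],st['orientation'],st['wrist_force'],st['grip_width'])
E
```

```text
[0.67655191 0.08634366 0.1142405 ] [-5.55072127e-04  9.77844415e-01  2.09331806e-01 -4.32063771e-04] [-0.03258894  0.00233858 -1.15436597] 0.03529992052215931
```

View pics/w2.png

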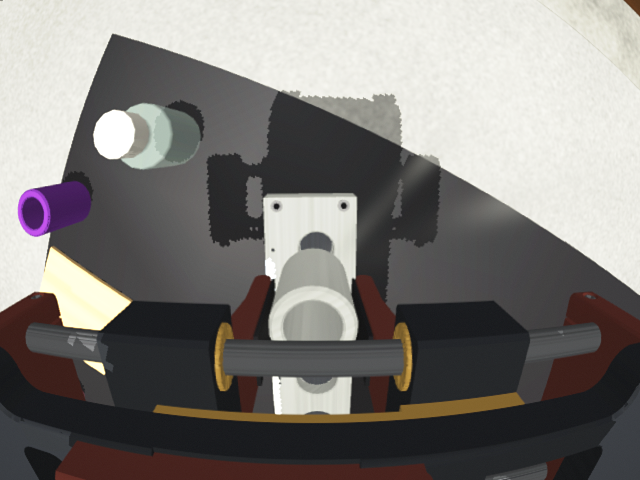

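The wrist view shows the bush upright in the fingers, with its foot's far edge at about (315,250). The far rim of pocket 1 is at (317,233), and the bar end's corners are at (264,194) and (356,194).

```bash
python3 - <<'E'
from h import *
a=np.load('w2.npy'); st=dict(tool_pos=a[:3],orientation=a[3:]); T=rot(a[3:])
im=cv2.imread('pics/w2.png')
tl=lambda P:((P-a[:3])@T).round(4)
print('end corners',tl(onplane('wrist',[[264,194],[356,194]],.024,st)))
print('screws',tl(onplane('wrist',[[276,206],[344,206]],.024,st)))
print('pocket rim',tl(onplane('wrist',[[317,233]],.024,st)))
print('foot edge',tl(onplane('wrist',[[315,250]],a[2]-.0297,st)))
print('ring l/r',tl(onplane('wrist',[[269,318],[357,318],[313,286]],a[2]+.0303,st)))
for p in [(.6788,.0836,.024),(.6772,.0844,.024)]: print('p1 prior',tl(np.array(p)))
g=cv2.cvtColor(im,cv2.COLOR_BGR2GRAY)
print('col316',dict(zip(range(186,262,2),g[186:262:2,316])))
for y in(215,225): print(y,g[y,255:275].tolist(),g[y,345:365].tolist())
print(g[190:200,310])
E
```

```text
end corners [[ 0.0392 -0.033   0.0903]
 [ 0.0392  0.03    0.0902]]
screws [[ 0.0308 -0.0249  0.0903]
 [ 0.0308  0.0219  0.0902]]
pocket rim [[0.0117 0.0034 0.0902]]
foot edge [[0.0157 0.0016 0.0297]]
ring l/r [[ 0.004  -0.0168 -0.0303]
 [ 0.0041  0.0178 -0.0303]
 [ 0.0176  0.0005 -0.0303]]
p1 prior [0.001  0.0035 0.0902]
p1 prior [-0.0001  0.0022  0.0902]
col316 {186: np.uint8(45), 188: np.uint8(46), 190: np.uint8(44), 192: np.uint8(51), 194: np.uint8(155), 196: np.uint8(183), 198: np.uint8(234), 200: np.uint8(234), 202: np.uint8(233), 204: np.uint8(233), 206: np.uint8(233), 208: np.uint8(233), 210: np.uint8(233), 212: np.uint8(232), 214: np.uint8(232), 216: np.uint8(233), 218: np.uint8(232), 220: np.uint8(233), 222: np.uint8(232), 224: np.uint8(233), 226: np.uint8(232), 228: np.uint8(233), 230: np.uint8(227), 232: np.uint8(110), 234: np.uint8(82), 236: np.uint8(82), 238: np.uint8(83), 240: np.uint8(82), 242: np.uint8(82), 244: np.uint8(83), 246: np.uint8(84), 248: np.uint8(117), 250: np.uint8(166), 252: np.uint8(166), 254: np.uint8(165), 256: np.uint8(166), 258: np.uint8(164), 260: np.uint8(164)}
215 [108, 107, 109, 109, 109, 101, 60, 46, 116, 196, 231, 226, 227, 231, 231, 230, 230, 229, 230, 230] [228, 228, 228, 228, 228, 229, 228, 228, 225, 227, 229, 185, 69, 50, 56, 56, 59, 60, 61, 63]
225 [41, 41, 39, 41, 42, 41, 39, 39, 84, 189, 232, 228, 226, 229, 232, 230, 229, 230, 230, 230] [226, 225, 225, 226, 225, 226, 226, 223, 221, 221, 203, 151, 74, 67, 70, 73, 72, 73, 73, 72]
[ 44  42  52 120 155 164 180 207 226 225]
```

The pockets sit about 3.6 mm off the bar's centreline, and both views agree on this. That puts pocket 1 at tool (0, +0.002), so I descend to just above its mouth.

Request:
jog_arm:
  steps:
    - {"gripper": -1, "xyz": [0, 0.002, 0.03], "dr": [0, 0, 0]}
    - {"gripper": -1, "xyz": [0, 0, 0.024], "dr": [0, 0, 0]}
    - {"gripper": -1, "xyz": [0, 0, 0], "dr": [0, 0, 0]}
    - {"gripper": -1, "xyz": [0, 0, 0], "dr": [0, 0, 0]}

```text
clock: 6.12
tool_pos: [0.6785, 0.0846, 0.0617]
orientation: [-0.0, 0.978, 0.21, 0.001]
wrist_force: [0.3, -0.2, 0.0]
grip_width: 0.0357
finger_force: 30.0
```

Request:
jog_arm:
  steps:
    - {"gripper": -1, "xyz": [0, 0, 0.002], "dr": [0, 0, 0]}
    - {"gripper": -1, "xyz": [0, 0, 0.002], "dr": [0, 0, 0]}
    - {"gripper": -1, "xyz": [0, 0, 0], "dr": [0, 0, 0]}

```text
clock: 6.5
tool_pos: [0.6782, 0.0832, 0.0568]
orientation: [0.0, 0.978, 0.209, 0.0]
wrist_force: [0.2, -0.3, -0.7]
grip_width: 0.0356
finger_force: 30.0
```

Request:
jog_arm:
  steps:
    - {"gripper": -1, "xyz": [0, 0, 0.001], "dr": [0, 0, 0]}
    - {"gripper": -1, "xyz": [0, 0, 0.001], "dr": [0, 0, 0]}
    - {"gripper": -1, "xyz": [0, 0, 0.001], "dr": [0, 0, 0]}
    - {"gripper": -1, "xyz": [0, 0, 0], "dr": [0, 0, 0]}

```text
clock: 7.0
tool_pos: [0.6782, 0.0833, 0.0538]
orientation: [0.0, 0.978, 0.209, 0.0]
wrist_force: [-0.4, -0.3, -0.2]
grip_width: 0.0356
finger_force: 30.0
```

Request:
jog_arm:
  steps:
    - {"gripper": -1, "xyz": [0, 0, 0.001], "dr": [0, 0, 0]}
    - {"gripper": -1, "xyz": [0, 0, 0], "dr": [0, 0, 0]}

```text
clock: 7.25
tool_pos: [0.6783, 0.0833, 0.0537]
orientation: [0.0, 0.978, 0.209, 0.0]
wrist_force: [-3.6, -0.7, 7.4]
grip_width: 0.0358
finger_force: 30.0
```

Pocket 1 gave firm contact at 7 N and the bush did not enter. I lift, shift 54 mm and try pocket 2.

Request:
jog_arm:
  steps:
    - {"gripper": -1, "xyz": [0, 0, 0], "dr": [0, 0, 0]}
    - {"gripper": -1, "xyz": [0, 0, -0.011], "dr": [0, 0, 0]}
    - {"gripper": -1, "xyz": [-0.027, 0, 0], "dr": [0, 0, 0]}
    - {"gripper": -1, "xyz": [-0.027, 0, 0], "dr": [0, 0, 0]}
    - {"gripper": -1, "xyz": [0, 0, 0.006], "dr": [0, 0, 0]}

```text
clock: 7.88
tool_pos: [0.6281, 0.0601, 0.0582]
orientation: [0.0, 0.978, 0.208, -0.0]
wrist_force: [0.3, 0.9, -1.2]
grip_width: 0.0359
finger_force: 30.0
```

Request:
jog_arm:
  steps:
    - {"gripper": -1, "xyz": [0, 0, 0.002], "dr": [0, 0, 0]}
    - {"gripper": -1, "xyz": [0, 0, 0.001], "dr": [0, 0, 0]}
    - {"gripper": -1, "xyz": [0, 0, 0.001], "dr": [0, 0, 0]}
    - {"gripper": -1, "xyz": [0, 0, 0], "dr": [0, 0, 0]}

```text
clock: 8.38
tool_pos: [0.6294, 0.0617, 0.0538]
orientation: [-0.0, 0.978, 0.209, 0.0]
wrist_force: [-0.5, 0.4, -0.9]
grip_width: 0.0354
finger_force: 30.0
```

Request:
jog_arm:
  steps:
    - {"gripper": -1, "xyz": [0, 0, 0.001], "dr": [0, 0, 0]}
    - {"gripper": -1, "xyz": [0, 0, 0], "dr": [0, 0, 0]}

```text
clock: 8.62
tool_pos: [0.6295, 0.0617, 0.0537]
orientation: [-0.0, 0.978, 0.209, 0.001]
wrist_force: [-1.7, 0.4, 7.1]
grip_width: 0.0355
finger_force: 30.0
```

Pocket 2 is also refused at 7 N, so I go on to pocket 3.

Request:
jog_arm:
  steps:
    - {"gripper": -1, "xyz": [0, 0, 0], "dr": [0, 0, 0]}
    - {"gripper": -1, "xyz": [0, 0, -0.011], "dr": [0, 0, 0]}
    - {"gripper": -1, "xyz": [-0.027, 0, 0], "dr": [0, 0, 0]}
    - {"gripper": -1, "xyz": [-0.027, 0, 0], "dr": [0, 0, 0]}
    - {"gripper": -1, "xyz": [0, 0, 0.006], "dr": [0, 0, 0]}

```text
clock: 9.25
tool_pos: [0.5785, 0.0378, 0.0581]
orientation: [0.001, 0.978, 0.208, -0.0]
wrist_force: [0.6, 0.1, -1.2]
grip_width: 0.0354
finger_force: 30.0
```

Request:
jog_arm:
  steps:
    - {"gripper": -1, "xyz": [0, 0, 0.002], "dr": [0, 0, 0]}
    - {"gripper": -1, "xyz": [0, 0, 0.001], "dr": [0, 0, 0]}
    - {"gripper": -1, "xyz": [0, 0, 0.001], "dr": [0, 0, 0]}
    - {"gripper": -1, "xyz": [0, 0, 0], "dr": [0, 0, 0]}

```text
clock: 9.75
tool_pos: [0.58, 0.0395, 0.0537]
orientation: [-0.0, 0.978, 0.209, 0.0]
wrist_force: [0.1, -0.6, -0.9]
grip_width: 0.0355
finger_force: 30.0
```

Request:
jog_arm:
  steps:
    - {"gripper": -1, "xyz": [0, 0, 0.001], "dr": [0, 0, 0]}
    - {"gripper": -1, "xyz": [0, 0, 0], "dr": [0, 0, 0]}

```text
clock: 10.0
tool_pos: [0.5801, 0.0395, 0.0532]
orientation: [-0.0, 0.978, 0.209, 0.001]
wrist_force: [-1.6, 0.8, 4.2]
grip_width: 0.0353
finger_force: 30.0
```

Request:
jog_arm:
  steps:
    - {"gripper": -1, "xyz": [0, 0, 0.0005], "dr": [0, 0, 0]}
    - {"gripper": -1, "xyz": [0, 0, 0], "dr": [0, 0, 0]}

```text
clock: 10.25
tool_pos: [0.5801, 0.0395, 0.0532]
orientation: [0.0, 0.978, 0.209, 0.001]
wrist_force: [-2.3, 1.0, 8.4]
grip_width: 0.0355
finger_force: 30.0
```

Pocket 3 is refused at 8 N. I move on to pocket 4, stopping just above it for a wrist check.

Request:
jog_arm:
  steps:
    - {"gripper": -1, "xyz": [0, 0, -0.02], "dr": [0, 0, 0]}
    - {"gripper": -1, "xyz": [-0.027, 0, -0.01], "dr": [0, 0, 0]}
    - {"gripper": -1, "xyz": [-0.027, 0, 0], "dr": [0, 0, 0]}
    - {"gripper": -1, "xyz": [0, 0, 0], "dr": [0, 0, 0]}
    - {"gripper": -1, "xyz": [0, 0, 0], "dr": [0, 0, 0]}

```text
clock: 10.88
tool_pos: [0.5314, 0.0174, 0.0829]
orientation: [-0.0, 0.978, 0.209, 0.001]
wrist_force: [0.8, 0.6, -1.1]
grip_width: 0.0353
finger_force: 30.0
```

```bash
python3 - <<'E'
from h import *
st=telemetry.sense(); im=vision.capture('wrist')[:,:,::-1].copy()
a=np.r_[st['tool_pos'],st['orientation']]; np.save('w3.npy',a); print(a)
cv2.imwrite('pics/w3.png',cv2.resize(im[140:360,230:400],None,fx=2.7,fy=2.7,interpolation=cv2.INTER_CUBIC)); cv2.imwrite('w3full.png',im)
T=rot(a[3:]); g=cv2.cvtColor(im,cv2.COLOR_BGR2GRAY)
print(g[190:270:2,314].tolist())
for z in (.024,): 
  print(((onplane('wrist',[[314,y] for y in range(200,262,4)],z,st)-a[:3])@T)[:,:2].round(4).tolist())
E
```

```text
[ 5.31373785e-01  1.73913362e-02  8.28726124e-02 -4.20192955e-06
  9.77954539e-01  2.08816235e-01  8.35801326e-04]
[60, 59, 59, 60, 59, 83, 123, 145, 169, 172, 173, 171, 173, 173, 172, 172, 171, 172, 172, 172, 172, 173, 146, 65, 58, 59, 57, 58, 58, 90, 121, 122, 121, 120, 121, 120, 120, 120, 120, 119]
[[0.0389, 0.0012], [0.0364, 0.0012], [0.034, 0.0012], [0.0316, 0.0012], [0.0291, 0.0012], [0.0267, 0.0012], [0.0242, 0.0012], [0.0217, 0.0012], [0.0192, 0.0012], [0.0167, 0.0012], [0.0142, 0.0012], [0.0117, 0.0012], [0.0092, 0.0012], [0.0066, 0.0012], [0.004, 0.0012], [0.0015, 0.0012]]
```

View pics/w3.png

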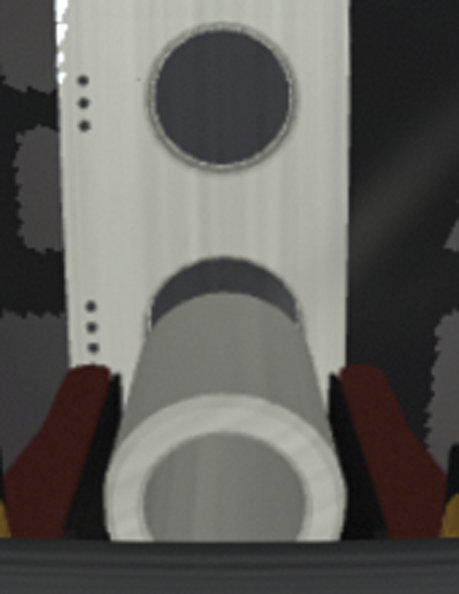

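The crop shows pocket 3 whole, centred at full-picture pixel (312.4,175.9). Pocket 4's far rim is at (313.3,235) with its dot marks, and the bush foot is close in front of it.

```bash
python3 - <<'E'
from h import *
a=np.load('w3.npy'); st=dict(tool_pos=a[:3],orientation=a[3:]); T=rot(a[3:])
t=lambda uv,z:((onplane('wrist',uv,z,st)-a[:3])@T)[:,:2].round(4).tolist()
c=lambda P:[((x+.5)/2.7-.5+230,(y+.5)/2.7-.5+140) for x,y in P]
print('p3 t/b/l/r',t(c([(222,22),(222,171),(147,97),(298,97)]),.024))
print('p4 far,l,r',t(c([(222,257),(150,318),(300,318)]),.024))
print('foot far',t(c([(224,292)]),a[2]-.0297))
print('ring far,l,r',t(c([(225,394),(105,495),(345,495)]),a[2]+.0303))
E
```

```text
p3 t/b/l/r [[0.0701, -0.0001], [0.037, -0.0001], [0.0536, -0.0166], [0.0536, 0.0166]]
p4 far,l,r [[0.0174, -0.0001], [0.0031, -0.0166], [0.0031, 0.0178]]
foot far [[0.0169, 0.0004]]
ring far,l,r [[0.0178, 0.0005], [0.0018, -0.017], [0.0018, 0.0181]]
```

Request:
jog_arm:
  steps:
    - {"gripper": -1, "xyz": [-0.001, 0, 0.015], "dr": [0, 0, 0]}
    - {"gripper": -1, "xyz": [0, 0, 0.012], "dr": [0, 0, 0]}
    - {"gripper": -1, "xyz": [0, 0, 0.002], "dr": [0, 0, 0]}
    - {"gripper": -1, "xyz": [0, 0, 0.001], "dr": [0, 0, 0]}
    - {"gripper": -1, "xyz": [0, 0, 0.0], "dr": [0, 0, 0]}

```text
clock: 11.55
tool_pos: [0.5298, 0.017, 0.0516]
orientation: [-0.0, 0.978, 0.209, 0.0]
wrist_force: [1.9, 0.8, 0.1]
grip_width: 0.0353
finger_force: 30.0
```

Request:
jog_arm:
  steps:
    - {"gripper": -1, "xyz": [0, 0, 0.001], "dr": [0, 0, 0]}
    - {"gripper": -1, "xyz": [0, 0, 0], "dr": [0, 0, 0]}

```text
clock: 11.8
tool_pos: [0.5297, 0.0169, 0.0509]
orientation: [-0.0, 0.978, 0.209, 0.0]
wrist_force: [0.9, 1.1, -2.4]
grip_width: 0.0355
finger_force: 30.0
```

The bush is entering, since z is already 2.3 mm below rim contact. I continue gently.

Request:
jog_arm:
  steps:
    - {"gripper": -1, "xyz": [0, 0, 0.001], "dr": [0, 0, 0]}
    - {"gripper": -1, "xyz": [0, 0, 0.001], "dr": [0, 0, 0]}
    - {"gripper": -1, "xyz": [0, 0, 0], "dr": [0, 0, 0]}

```text
clock: 12.18
tool_pos: [0.5297, 0.0168, 0.0492]
orientation: [-0.0, 0.978, 0.209, 0.0]
wrist_force: [3.0, 1.0, 0.1]
grip_width: 0.0354
finger_force: 30.0
```

Request:
jog_arm:
  steps:
    - {"gripper": -1, "xyz": [0.0005, 0, 0.001], "dr": [0, 0, 0]}
    - {"gripper": -1, "xyz": [0, 0, 0.002], "dr": [0, 0, 0]}
    - {"gripper": -1, "xyz": [0, 0, 0.001], "dr": [0, 0, 0]}
    - {"gripper": -1, "xyz": [0, 0, 0], "dr": [0, 0, 0]}

```text
clock: 12.68
tool_pos: [0.5301, 0.017, 0.0451]
orientation: [-0.0, 0.978, 0.209, 0.0]
wrist_force: [3.1, 1.2, -0.3]
grip_width: 0.0358
finger_force: 30.0
```

Request:
jog_arm:
  steps:
    - {"gripper": -1, "xyz": [0, 0, 0.001], "dr": [0, 0, 0]}
    - {"gripper": -1, "xyz": [0, 0, 0.001], "dr": [0, 0, 0]}
    - {"gripper": -1, "xyz": [0, 0, 0.001], "dr": [0, 0, 0]}
    - {"gripper": -1, "xyz": [0, 0, 0], "dr": [0, 0, 0]}

```text
clock: 13.18
tool_pos: [0.5301, 0.017, 0.0422]
orientation: [-0.0, 0.978, 0.209, 0.0]
wrist_force: [4.6, 1.2, 0.2]
grip_width: 0.0357
finger_force: 30.0
```

Home should be at TCP z of about 0.039. I relieve the x force and finish.

Request:
jog_arm:
  steps:
    - {"gripper": -1, "xyz": [0.0004, 0, 0.001], "dr": [0, 0, 0]}
    - {"gripper": -1, "xyz": [0, 0, 0.001], "dr": [0, 0, 0]}
    - {"gripper": -1, "xyz": [0, 0, 0.0005], "dr": [0, 0, 0]}
    - {"gripper": -1, "xyz": [0, 0, 0], "dr": [0, 0, 0]}

```text
clock: 13.68
tool_pos: [0.5302, 0.017, 0.0397]
orientation: [0.0, 0.978, 0.209, -0.0]
wrist_force: [4.2, 0.8, 1.7]
grip_width: 0.0358
finger_force: 30.0
```

Request:
jog_arm:
  steps:
    - {"gripper": -1, "xyz": [0, 0, 0.001], "dr": [0, 0, 0]}
    - {"gripper": -1, "xyz": [0, 0, 0], "dr": [0, 0, 0]}

```text
clock: 13.92
tool_pos: [0.5303, 0.0171, 0.0396]
orientation: [0.0, 0.978, 0.209, 0.0]
wrist_force: [0.7, 1.1, 12.6]
grip_width: 0.0353
finger_force: 30.0
```

The bush bottomed after 14 mm of travel with a 12 N reaction, so it is home. I release and retreat straight up.

Request:
jog_arm:
  steps:
    - {"gripper": 1, "xyz": [0, 0, -0.0005], "dr": [0, 0, 0]}
    - {"gripper": 1, "xyz": [0, 0, 0], "dr": [0, 0, 0]}
    - {"gripper": 1, "xyz": [0, 0, 0], "dr": [0, 0, 0]}
    - {"gripper": 1, "xyz": [0, 0, 0], "dr": [0, 0, 0]}
    - {"gripper": 1, "xyz": [0, 0, 0], "dr": [0, 0, 0]}

```text
clock: 14.55
tool_pos: [0.5301, 0.017, 0.039]
orientation: [-0.0, 0.978, 0.209, -0.0]
wrist_force: [0.5, -0.1, 0.3]
grip_width: 0.082
finger_force: 0.0
```

Request:
jog_arm:
  steps:
    - {"gripper": 1, "xyz": [0, 0, -0.02], "dr": [0, 0, 0]}
    - {"gripper": 1, "xyz": [0, 0, -0.04], "dr": [0, 0, 0]}
    - {"gripper": 1, "xyz": [0, 0, -0.06], "dr": [0, 0, 0]}
    - {"gripper": 1, "xyz": [0, 0, -0.03], "dr": [0, 0, 0]}
    - {"gripper": 1, "xyz": [0, 0, 0], "dr": [0, 0, 0]}

```text
clock: 15.18
tool_pos: [0.5318, 0.0172, 0.1917]
orientation: [0.001, 0.978, 0.209, 0.003]
wrist_force: [-0.4, 0.3, -0.3]
grip_width: 0.088
finger_force: 0.0
```

```bash
python3 - <<'E'
from h import *
print(telemetry.sense()['wrist_force'])
a=vision.capture('wrist')[:,:,::-1]; b=vision.capture('side')[:,:,::-1]
cv2.imwrite('pics/end.png',cv2.resize(np.hstack([a,b]),(800,300),interpolation=cv2.INTER_AREA))
E
```

```text
[-0.43825752  0.27302032 -0.27177753]
```

View pics/end.png

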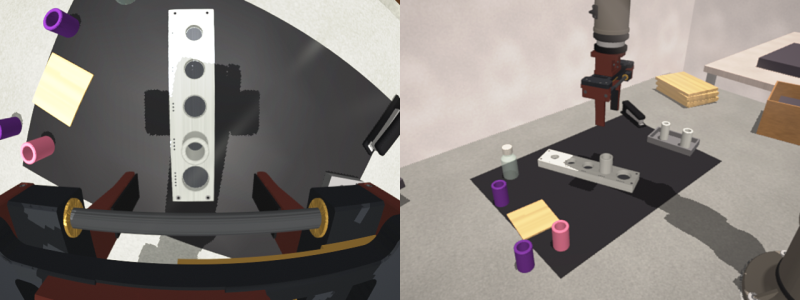

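The bush stands upright in the fourth pocket, at wrist (195,148) and side (605,163). The offcut is empty, the tray is untouched and the gripper is clear.

```bash
python3 -c "
from rig import ticket; print(ticket.hand_in())"
```

```text
the job is handed in; nothing more can be done
None
```

The bush is size 4: pockets 1, 2 and 3 refused it at 7–8 N, and it now stands released and fully home in pocket 4 (37 mm); the job is handed in, with no verdict returned.

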